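# Set the speed and hold the dead-man paddle of a tube deburrer

### The arm

A 6-joint arm with a two-finger parallel gripper is mounted at the origin on the work surface. World frame = base frame: x ahead of the robot, y to its left, z up, the work surface at z = 0. Lengths are in m, angles in rad, forces in N, time in s.
With the tool pointing down it reaches from about 0.4 to 0.825 m from the base axis. Payload 7 kg.
Tool frame: the origin (TCP) lies midway between the tips of the shut fingers; the grasp point (between the pads) lies arm.hold_point_z behind it (arm.hold_point_z is the distance from the TCP to the grasp point, in m); z points along the fingers, y is the line along which they close (so a half turn about z gives the same grasp; the last joint's range is limited). The gripper opens to 88 mm and grips with 3 to 60 N. Pads are 19 mm wide; open, the fingers measure 130 mm over their backs; the gripper's body (78 mm by 193 mm) begins 47 mm behind the grasp point.
Start: joints at [-0.825, 0.359, 0.012, 0, -1.224, -0.288], TCP at [0.298, -0.605, 0.187] pointing down, gripper open.
Joint ranges: [-3.07, 3.07], [-1.43, 2.12], [-1.02, 1.25], [-3.03, 1.67], [-3.05, -0], [-3.03, 3.03]. Speed limits (rad/s): [2.39, 2.39, 3.01, 3.14, 3.14, 3.14].

### API

Orientations are given as [roll, pitch, yaw] about the fixed x, y, z axes, in that order (R = Rz(yaw) Ry(pitch) Rx(roll)).
In Python, from station import arm gives the robot as it stands.
- The arm moves only by the shell command python3 -m crank 'ROWS' [OPENING] [FORCE]. ROWS is JSON, a list that holds one entry, the list of rows, each a list of 4 numbers: the shift along the tool's x, y, z in units of 25 mm (1.0 is 25 mm), then the turn about the tool's z in units of 5 degrees (1.0 is 5 degrees). A call has 1 to 12 rows; each row is the pose to reach, as a shift and turn from the pose commanded when the call began, along the tool's axes at that moment; what a row does not reach only later rows make up. A row lasts 1/8 s, in which the tool goes at most 62.5 mm and 10.7 degrees, less where a joint would pass 70% of its speed; a pose out of reach is approached as far as the arm can. A call with a gripper value outside its range is refused whole. OPENING is the closure, from 0 (fully open) to 1 (shut), set as the call begins (- or left out, the last holds). The fingers move at their own pace and stop on an object; FORCE is the grip in N (left out, the last holds). Time passes only in rows, so rows that repeat a pose let the fingers close. It gives the time, the measured TCP pose, the force, the opening and the grip force at its end, in the units of the state.
- arm.get_state(): the state, without advancing time (a new reading comes with each control period).
- arm.grab_frame(name): name is "side" or "top"; returns (picture, depth): 400x640x3 uint8, red, green, blue; 400x640 float32, m along the optical axis (not along the pixel's ray), 0 where there is no reading.
- arm.get_calibration(name): a dict with "mtx" (3x3 intrinsics, pixels), "R" (3x3) and "t" (3): a world point X has camera coordinates R X + t. Camera axes: x right, y down, z forward; pixel columns grow to the right and rows downward; lengths in m; the calibration is good to about 2 mm. A picture is of the moment at which its call begins. get_calibration takes no time and is no camera call.
- arm.job_done(): hands the job in; it is judged then, once.
Trained networks look in the newest picture that a camera, given by its name, has taken for a name from the list of things; names that differ only in an ending like _2 or _b are one class to them, and where a whole thing is asked for, a point or a joint stands for the part that bears it (a point fixed in the world has none). Each returns a list of dicts, best first, with "score" (0 to 1); they miss things now and then, are a little off and sometimes report something else, mostly with a low value. They report only what shows in the picture. A call takes as long as a camera call. They do not tell look-alikes from the thing itself.
- arm.recognise(thing, camera): "extent" ([left, top, width, height] in pixels, round what is visible of it).
- arm.trace(thing, camera): "mask" (400x640 bool, what is visible of it) and "extent" ([left, top, width, height] in pixels, round what is visible of it).
The state is a dict: "t": time; "q": joint angles; "qd": joint speeds; "joint_efforts": joint torques, N m; "eef_pos": TCP position; "ee_rot": TCP orientation; "force": force on the tool from outside, world axes, zero at the start; "moment": the same for the moment, N m; "width": finger opening in m; "gripper_force": force on a finger pad.
Only numpy, scipy, OpenCV 4.12 (cv2) and the standard library are available. Lean on these libraries where they do the work, as an engineer would, in place of code of your own. Each camera call takes 0.05 s, during which the arm holds its last target. There are 200 camera calls.

### The job

Get the tube deburring machine running: first turn its speed dial until the white line on the knob's bar points at the steel clip on the scale. Then, with the fingers shut, press the spring-loaded dead-man paddle by its rubber pad to the middle of its travel, where the paddle lies level and its pointer stands between the two marks of the gauge, and finish while still holding it there: the program ends holding, without letting go. Never push the paddle near its bottom stop (that trips the emergency stop), do not shift the clip, and leave the other things on the bench where they are.

Things in the scene. Friction and masses are not known exactly. Their poses are not given: they have to be found in the camera images.
- speed_dial (a joint): black bar knob on the white square speed box (box 150 x 150 x 55 mm high, fixed; knob axis vertical through the box's centre). Angle of the knob's white line in rad, 0 to 2.4, growing clockwise seen from above; 0 points to the box's own -x side. It has light friction (0.08 N m) and stays where it is left. It starts between 0 and 0.4, and must always be turned clockwise (0.4 to 1.7 rad)
- speed_dial_grip (a point): point on the knob's axis at the height to grip it from above, 92 mm above the table. The bar is 57 mm long, 14 mm thick and its top is 7 mm above this point, its grippable sides reach 23 mm below its top (under them a round skirt of 60 mm diameter). x axis along the bar, the white line being on its -x half; z up; turns with the knob
- scale_clip (a joint): angle in rad of the dark steel clip on the scale round the knob, counted just as the dial's angle (same zero, clockwise from above): the dial is set when its value equals the clip's. Differs in each run (0.8 to 1.7). A stiff slide; it must not be moved
- scale_clip_mark (a point): inner end of the clip, 45 mm from the knob's axis, 63 mm above the table; the clip is 26 mm long, 14 mm wide, 10 mm tall on the box's top and lies wholly outside the knob. Its x axis points from the clip to the knob's axis, so that the dial is set when the x axes of the clip and the knob agree
- paddle (a joint): angle in rad of the sprung aluminium dead-man paddle: 0 released (sloping up 0.16 rad towards its free end), 0.16 mid travel (level), 0.32 bottom stop; grows as the free end is pressed down. The spring needs about 4.5 N at the pad's centre to begin, 9 N at mid travel, 13 N at the bottom, and returns the paddle when let go
- paddle_pad (a point): centre of the top of the paddle's rubber pad (50 x 50 mm), the place to press down; about 78 mm above the table when released and 62 mm at mid travel. It lies 100 mm from the hinge along the paddle's -x axis and moves and tilts with it. The paddle is 135 mm long, 60 mm wide, 8 mm thick, along its x axis, with the hinge at its +x end.
- paddle_gauge (a point): top middle of the fixed upright gauge plate (30 mm wide, 4 mm thick, top 88 mm above the table) beside the paddle's free end, on its +y side, 53 mm from its centre line. A thin steel pointer on the paddle's edge moves past it; at mid travel the pointer is half-way between the two black marks, 55 mm above the table
- paddle_base_hinge (a point): middle of the paddle's hinge axis, 55 mm above the table, on the dark fixed base (190 x 140 mm, 28 mm high; two cheeks 70 mm high beside the hinge). x axis away from the paddle's free end, z up. The speed box and the paddle base may each be on the left or on the right
- glue_jar: bystander: closed glue jar with a white cap, 50 mm across, 70 mm tall; leave it alone
- tape_roll: bystander: roll of paper tape lying flat, 68 mm across, 24 mm tall; leave it alone
- tube_offcut: bystander: upright offcut of steel tube, 32 mm across, 80 mm tall; leave it alone
- screwdriver: bystander: screwdriver lying flat; leave it alone
- mallet: bystander: hammer lying flat; leave it alone
- wrench: bystander: wrench lying flat; leave it alone
- end_cap: bystander: black plastic tube end cap, 40 mm across, 24 mm tall; leave it alone
There are look-alikes about, which are no part of the job. What is shaped like the part that bears paddle but purple is not meant.

How it is judged:
By the outcome, as a careful person would: the job done as asked, in the order asked, and still so for the second after the job is handed in, while the arm keeps its last pose, push and grip.
It also fails if it takes over 70 s, if anything falls off the work surface, if the arm or the gripper's body presses on something with over 40 N, if the wrist force passes 120 N, or if a joint passes its speed limit or range.

## Working session

There is one attempt and no reset: what is moved stays moved. The work goes in short steps, Python scripts to look and compute and a shell command to move; the robot and the scene stay as the last step left them, time stands still between calls to the robot, and variables do not carry over. Pictures are saved under pics/ and viewed, at most 10 in all, crops included, and the job is handed in when it is done.

```bash
mkdir -p pics; ls
python3 - <<'E'
from station import arm
import cv2
s=arm.get_state(); print(s, arm.hold_point_z)
for n in("top","side"):
    p,d=arm.grab_frame(n); cv2.imwrite(f"pics/{n}0.png",p[:,:,::-1])
    print(n,arm.get_calibration(n))
    for th in("speed_dial","scale_clip","paddle","paddle_pad","speed_dial_grip"):
        print(th,[(round(r["score"],2),r["extent"]) for r in arm.recognise(th,n)])
E
```

```text
pics
{'t': 0.0, 'q': array([-8.24929634e-01,  3.59384637e-01,  1.10761919e-02, -3.70814194e-04,
       -1.22411346e+00, -2.88101124e-01]), 'qd': array([ 0.0015232 , -0.00018885, -0.00062212, -0.00231126, -0.00043918,
       -0.00104475]), 'joint_efforts': array([ 7.18160645e-04, -5.82719135e+01,  2.93056458e+01,  6.99729368e+00,
        6.92753209e-03, -1.71849083e-04]), 'eef_pos': array([ 0.2980457 , -0.60501594,  0.18642802]), 'ee_rot': array([ 3.13993502e+00, -1.27702817e-04, -2.68395326e+00]), 'force': array([-0.94459949, -0.2735631 , -0.42533714]), 'moment': array([0.01075787, 0.00628755, 0.01948145]), 'gripper_force': 0.0, 'width': 0.08744753158585049} 0.0188
top {'mtx': array([[497.44198646,   0.        , 326.4519873 ],
       [  0.        , 497.44198646, 205.40455328],
       [  0.        ,   0.        ,   1.        ]]), 'R': array([[ 0.00374352, -0.99991019,  0.01286874],
       [-0.99561193, -0.00493009, -0.09344822],
       [ 0.09350327, -0.01246244, -0.99554097]]), 't': array([0.02188992, 0.45053695, 1.61682156])}
speed_dial [(0.77, [397.0, 174.6, 19.9, 17.9])]
scale_clip
[... 487 characters left out ...]
21299868, 205.57278138],
       [  0.        ,   0.        ,   1.        ]]), 'R': array([[-9.71418310e-01, -2.37373104e-01, -6.90793227e-04],
       [-1.24665408e-01,  5.12649019e-01, -8.49499570e-01],
       [ 2.02002484e-01, -8.25133318e-01, -5.27588859e-01]]), 't': array([0.46085016, 0.10175086, 1.35769924])}
speed_dial [(0.57, [310.0, 153.4, 15.8, 15.6])]
scale_clip []
paddle [(0.87, [257.3, 229.7, 55.5, 23.8]), (0.67, [309.8, 337.1, 71.0, 53.8]), (0.66, [365.9, 262.7, 61.4, 27.6])]
paddle_pad [(0.7, [363.8, 262.0, 61.2, 25.9]), (0.61, [258.5, 228.0, 52.6, 24.5]), (0.57, [309.9, 336.0, 69.7, 52.4])]
speed_dial_grip [(0.76, [314.4, 153.7, 15.8, 14.6]), (0.56, [293.2, 194.9, 14.1, 31.1])]
```

Run:
```python
import cv2
t=cv2.imread("pics/top0.png")
cv2.imwrite("pics/top0c.png",cv2.resize(t[100:340,100:500],None,fx=2,fy=2,interpolation=cv2.INTER_CUBIC))
```

```text
(no output)
```

View pics/top0c.png

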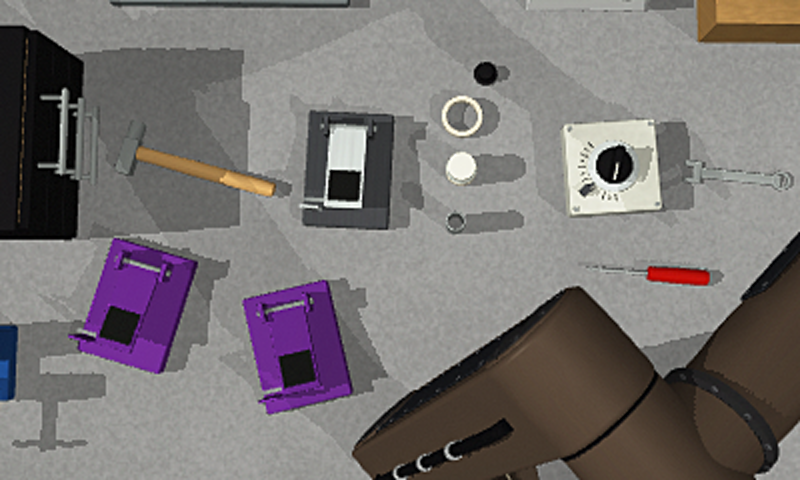

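View pics/side0.png

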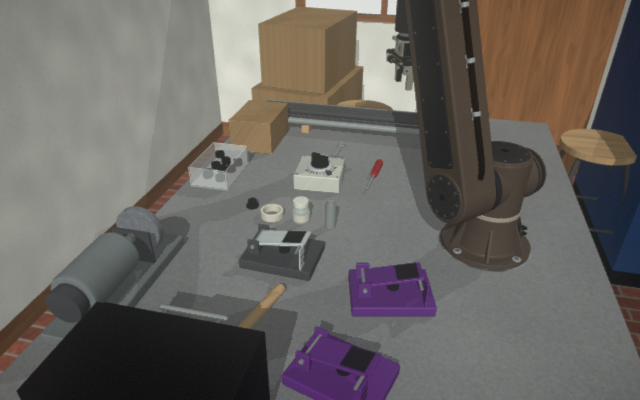

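The top crop shows the real grey paddle at full-image px ~(274,185), with its hinge at the top of the picture. The purple ones are the look-alikes. The speed box is at ~(406,182), with the clip at its lower left, ~(393,194). The side view shows the dial at (320,160) and the paddle at (283,240). Next I'll measure both accurately.

```bash
cat > h.py <<'E'
import numpy as np, cv2
from station import arm
def world(cam,u,v,z):
    "intersect pixel ray with plane z"
    c=arm.get_calibration(cam); r=c["R"].T@np.linalg.inv(c["mtx"])@np.array([u,v,1.]); o=-c["R"].T@c["t"]
    return o+r*(z-o[2])/r[2]
def pix(cam,X):
    c=arm.get_calibration(cam); p=c["mtx"]@(c["R"]@np.asarray(X,float)+c["t"]); return p[:2]/p[2]
def cloud(cam,d):
    c=arm.get_calibration(cam); v,u=np.mgrid[:400,:640]
    P=np.stack([u*d,v*d,d],-1)@np.linalg.inv(c["mtx"]).T
    return (P-c["t"])@c["R"]
E
python3 - <<'E'
from h import *
P,D={},{}
for n in("top","side"):
    P[n],D[n]=arm.grab_frame(n)
    np.savez(f"pics/{n}.npz",p=P[n],d=D[n])
W=cloud("top",D["top"])
def rect(m,name):
    k=cv2.connectedComponentsWithStats(m.astype(np.uint8))
    i=1+np.argmax(k[2][1:,4]); pts=W[k[1]==i]
    r=cv2.minAreaRect((pts[:,:2]*1000).astype(np.float32)); print(name,k[2][i],r,pts[:,2].mean())
g=np.zeros((400,640),bool); g[140:225,370:440]=1
rect(g&(abs(W[...,2]-.055)<.012),"boxtop")
g[:]=0; g[145:225,240:305]=1
rect(g&(W[...,2]>.015),"base")
rect(g&(W[...,2]>.055)&(W[...,2]<.1),"paddle+")
print("clip guess",world("top",393.5,194.5,.065),"knob",world("top",406.5,182,.099))
a=cv2.resize(P["top"][150:215,375:437],None,fx=9,fy=9,interpolation=cv2.INTER_CUBIC)
b=cv2.resize(P["side"][140:200,285:355],None,fx=8,fy=8,interpolation=cv2.INTER_CUBIC)
cv2.imwrite("pics/boxtop.png",a[:,:,::-1]); cv2.imwrite("pics/boxside.png",b[:,:,::-1])
c=cv2.resize(P["top"][145:225,235:310],None,fx=7,fy=7,interpolation=cv2.INTER_CUBIC)
cv2.imwrite("pics/pad.png",c[:,:,::-1])
E
```

```text
boxtop [ 381  159   50   49 1842] ((522.243896484375, -234.197509765625), (150.88331604003906, 152.56838989257812), 3.9890174865722656) 0.05643412434309693
base [ 250  156   47   59 2464] ((447.63421630859375, 179.79058837890625), (359.4804382324219, 186.1479034423828), 14.659573554992676) 0.054590535937862575
paddle+ [252 158  36  47 870] ((525.3216552734375, 205.95883178710938), (91.0424575805664, 152.27330017089844), 81.33949279785156) 0.07177981651380226
clip guess [ 0.48258813 -0.19108945  0.065     ] knob [ 0.51853104 -0.22749148  0.099     ]
```

View pics/boxtop.png

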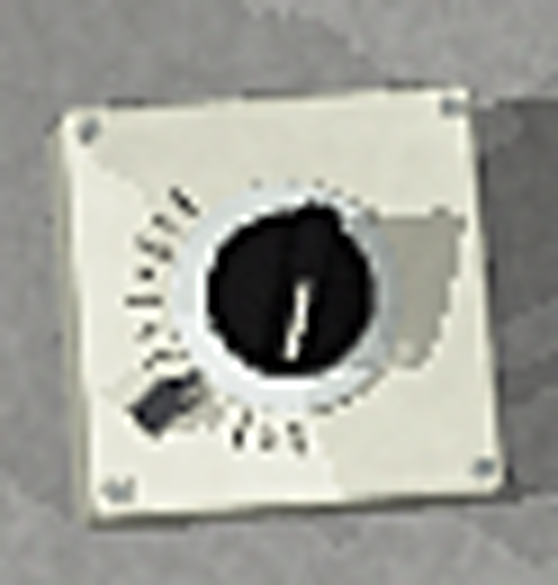

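View pics/boxside.png

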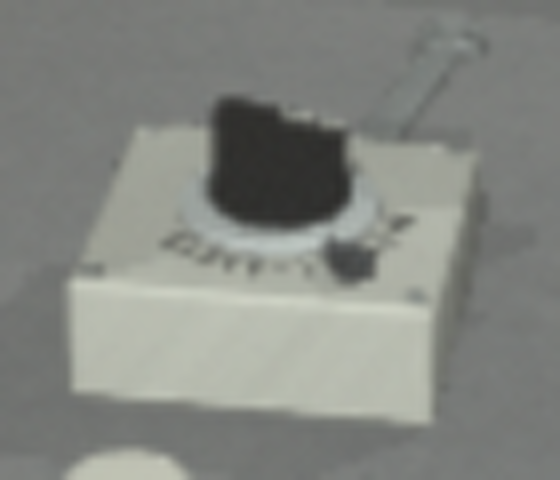

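View pics/pad.png

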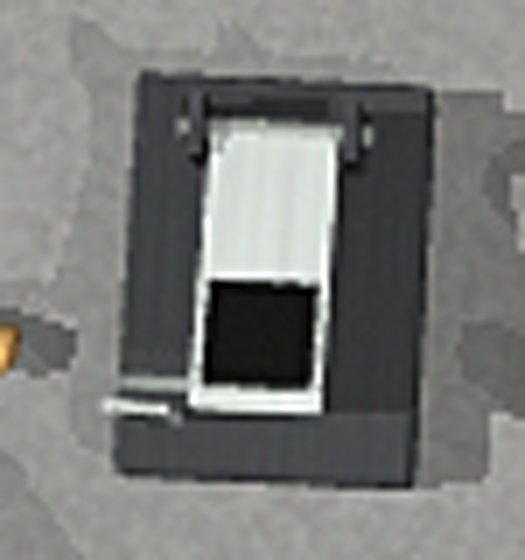

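```bash
cat > m.py <<'E'
from h import *
f=lambda x,k,o:(x+.5)/k-.5+o
q=lambda L,z,k=9,ox=375,oy=150,cam="top":np.array([world(cam,f(x,k,ox),f(y,k,oy),zz)[:2] for (x,y),zz in zip(L,z)])
B=q([(62,112),(465,90),(498,487),(97,517)],[.055]*4); C=B.mean(0)
print("top box C",C,[np.linalg.norm(B[i]-B[i-1]).round(4) for i in range(4)])
s=q([(138,128),(478,153),(433,305),(70,285)],[.055]*4,8,285,140,"side"); print("side box C",s.mean(0),[np.linalg.norm(s[i]-s[i-1]).round(4) for i in range(4)])
ang=lambda v:np.arctan2(v[1],v[0])
# box yaw: +x axis is up in picture
e=(B[0]-B[3])+(B[1]-B[2]); yaw=ang(e); e2=(B[0]-B[1])+(B[3]-B[2]); print("yaw",yaw,ang(e2)-np.pi/2)
e=(s[0]-s[3])+(s[1]-s[2]);e2=(s[1]-s[0])+(s[2]-s[3]);print("side yaw",ang(-e)+np.pi/2,ang(e2))
d=lambda v:(yaw+np.pi-ang(v))%(2*np.pi)
p=np.load("pics/top.npz")["p"].astype(float).sum(2)
m=np.zeros_like(p); m[187:201,387:399]=1; w=m*np.clip(420-p,0,300)
v,u=np.mgrid[:400,:640]; uc,vc=(u*w).sum()/w.sum(),(v*w).sum()/w.sum(); cl=world("top",uc,vc,.063)[:2]
print("clip top",uc,vc,cl,np.linalg.norm(cl-C),d(cl-C))
p=np.load("pics/side.npz")["p"].astype(float).sum(2)
m=np.zeros_like(p); m[170:176,325:333]=1; w=m*np.clip(380-p,0,300)
uc,vc=(u*w).sum()/w.sum(),(v*w).sum()/w.sum(); c2=world("side",uc,vc,.061)[:2]
print("clip side",uc,vc,c2,np.linalg.norm(c2-s.mean(0)),d(c2-s.mean(0)))
L=q([(303,285),(290,355)],[.099]*2); print("line",L,ang(L[1]-L[0]),d(L[1]-L[0]),"from C",d(L[1]-C))
P=q([(210,282),(318,283),(313,385),(202,383)],[.074,.074,.082,.082],7,235,145); print("pad",P.mean(0),[np.linalg.norm(P[i]-P[i-1]).round(4) for i in range(4)])
e=(P[0]-P[3])+(P[1]-P[2]); e2=(P[0]-P[1])+(P[3]-P[2]); print("pad yaw",ang(e),ang(e2)-np.pi/2)
b=q([(138,75),(432,90),(415,487),(115,473)],[.028]*4,7,235,145); e=(b[0]-b[3])+(b[1]-b[2]);print("base",b.mean(0),[np.linalg.norm(b[i]-b[i-1]).round(4) for i in range(4)],ang(e))
E
python3 m.py
```

```text
top box C [ 0.52164149 -0.23266594] [np.float64(0.1475), np.float64(0.1465), np.float64(0.1448), np.float64(0.1448)]
side box C [ 0.51786918 -0.23251167] [np.float64(0.1434), np.float64(0.1465), np.float64(0.1363), np.float64(0.1448)]
yaw 0.07299109733987698 0.0703948705750661
side yaw 3.208521269917047 -3.0430023212766732
clip top 392.77777777777777 194.00749923477196 [ 0.48440571 -0.18907054] 0.05733290791408743 0.9369053147401432
clip side 328.26876737720113 172.20698177324684 [ 0.47887372 -0.18876092] 0.05860694894119396 0.9157944987653588
line [[ 0.52103787 -0.23296647]
 [ 0.49628098 -0.22811661]] 2.9481430794667327 0.2664406714629375 from C 0.25048956377466025
pad [0.48656221 0.19848352] [np.float64(0.0472), np.float64(0.0492), np.float64(0.0477), np.float64(0.0502)]
pad yaw -0.031954516725450445 -0.008489448724972481
base [0.51760698 0.19701316] [np.float64(0.1886), np.float64(0.1388), np.float64(0.1881), np.float64(0.1401)] -0.036189538538684556
```

Both cameras agree: the knob axis is at (0.521,-0.2325), the dial is at ≈0.26, and the clip is at ≈0.93. The pad centre is at (0.487,0.198). Next I'll move above the knob.

```bash
cat > go.py <<'E'
import sys
from h import *
from scipy.spatial.transform import Rotation as Ro
x,y,z,yaw=map(float,sys.argv[1:5]); s=arm.get_state()
R=Ro.from_euler("xyz",s["ee_rot"]).as_matrix(); d=R.T@(np.array([x,y,z])-s["eef_pos"])/.025
a=np.degrees((s["ee_rot"][2]-yaw+np.pi)%(2*np.pi)-np.pi)/5
print("t",round(s["t"],2),"pos",s["eef_pos"].round(4),"rot",s["ee_rot"].round(3),"F",s["force"].round(1),"M",s["moment"].round(2),"w",round(s["width"],4),"q",s["q"].round(2)); print("units",d.round(2),"turn",a.round(2))
E
python3 go.py .521 -.2325 .15 2.948
python3 -m crank '[[[-1.3,0.8,0,0.5],[-3.4,2.2,0,1.8],[-5.6,3.6,0,3.2],[-7.8,5.0,0,4.6],[-10,6.4,0,6],[-12,7.7,0,7],[-13.6,8.7,0.5,7.46],[-14.6,9.4,1.1,7.46],[-14.6,9.4,1.5,7.46],[-14.6,9.4,1.5,7.46],[-14.6,9.4,1.5,7.46]]]' 0.5 20
python3 go.py .521 -.2325 .08 2.948
```

```text
t 0.7 pos [ 0.2983 -0.6055  0.1874] rot [-3.142  0.    -2.684] F [-0.2  0.1 -0.5] M [-0.04 -0.03  0.03] w 0.0879 q [-0.82  0.36  0.01  0.   -1.22 -0.29]
units [-14.58   9.45   1.5 ] turn 7.46
t: 2.08
eef_pos: [0.5217, -0.2343, 0.1504]
ee_rot: [-3.141, 0.001, 2.947]
force: [0.2, -0.4, -0.8]
width: 0.0441
gripper_force: 0.0
t 2.08 pos [ 0.5217 -0.2343  0.1504] rot [-3.141e+00  1.000e-03  2.947e+00] F [ 0.2 -0.4 -0.8] M [-0.06  0.    0.01] w 0.0441 q [-0.08  0.22 -0.27  0.   -1.08 -1.69]
units [0.04 0.06 2.82] turn -0.01
```

```bash
python3 -m crank '[[[0,0.06,0.6,0],[0,0.06,1.4,0],[0,0.06,2.2,0],[0,0.06,2.7,0],[0,0.06,2.8,0],[0,0.06,2.8,0]]]'
python3 -m crank '[[[0,0,0,0],[0,0,0,0],[0,0,0,0],[0,0,0,0],[0,0,0,0],[0,0,0,0]]]' 1 20
python3 go.py .521 -.2325 .08 2.948
```

```text
t: 2.82
eef_pos: [0.5224, -0.2321, 0.0801]
ee_rot: [-3.141, 0.0, 2.948]
force: [0.5, -0.5, 0.2]
width: 0.0439
gripper_force: 0.0
t: 3.58
eef_pos: [0.5221, -0.2319, 0.0799]
ee_rot: [3.142, -0.0, 2.948]
force: [0.3, -0.3, 0.3]
width: 0.0004
gripper_force: 0.0
t 3.58 pos [ 0.5221 -0.2319  0.0799] rot [ 3.142 -0.     2.948] F [ 0.3 -0.3  0.3] M [-0.01  0.    0.01] w 0.0004 q [-0.08  0.28 -0.36 -0.   -0.92 -1.69]
units [ 0.04 -0.03 -0.01] turn 0.0
```

The fingers shut on nothing, so I'll look.

Run:
```python
from h import *
o=[]
for n,(r,c) in dict(top=((140,215),(370,445)),side=((110,200),(275,365))).items():
    p,d=arm.grab_frame(n); o.append(cv2.resize(p[r[0]:r[1],c[0]:c[1]],(400,400),interpolation=cv2.INTER_CUBIC)[:,:,::-1])
    np.savez(f"pics/{n}1.npz",p=p,d=d)
cv2.imwrite("pics/grip.png",np.hstack(o))
# knob height from the first clouds
for n,b in(("top",(slice(172,192),slice(396,417))),("side",(slice(150,172),slice(308,332)))):
    W=cloud(n,np.load(f"pics/{n}.npz")["d"])[b].reshape(-1,3); W=W[W[:,2]>.08]; print(n,len(W),W.mean(0),W.min(0),W.max(0))
```

```text
top 101 [ 0.51468343 -0.22421711  0.14307891] [ 0.29729991 -0.25496107  0.0803823 ] [0.55140255 0.04425869 1.65143229]
side 118 [ 0.51440304 -0.21601172  0.09851811] [ 0.18610448 -0.24622386  0.08010478] [0.54872773 1.17751384 0.80306266]
```

View pics/grip.png

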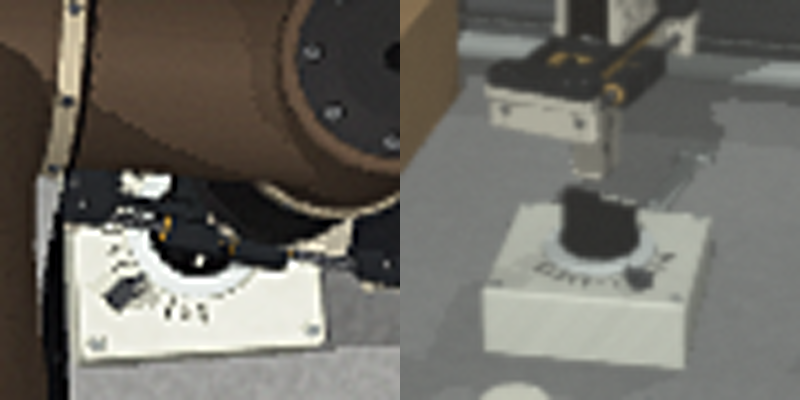

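Run:
```python
from h import *
for X in((.522,-.232,.08),(.522,-.232,.099),(.522,-.232,.11)): print(X,pix("side",X),pix("top",X))
W=cloud("side",np.load("pics/side1.npz")["d"]); 
for v in range(140,166,2): print(v,[tuple(W[v,u].round(3)) for u in (317,319,322)])
W=cloud("side",np.load("pics/side.npz")["d"]); 
print()
for v in range(148,170,3): print(v,[tuple(W[v,u].round(3)) for u in (316,320,324)])
```

```text
(0.522, -0.232, 0.08) [318.29989233 159.52859231] [406.86677805 181.76577721]
(0.522, -0.232, 0.099) [318.31268989 154.26231017] [407.91310572 180.91840035]
(0.522, -0.232, 0.11) [318.32017245 151.18318403] [408.53047918 180.4184155 ]
140 [(np.float64(0.505), np.float64(-0.143), np.float64(0.19)), (np.float64(0.499), np.float64(-0.143), np.float64(0.191)), (np.float64(0.512), np.float64(-0.24), np.float64(0.147))]
142 [(np.float64(0.52), np.float64(-0.205), np.float64(0.155)), (np.float64(0.514), np.float64(-0.209), np.float64(0.153)), (np.float64(0.512), np.float64(-0.239), np.float64(0.14))]
144 [(np.float64(0.522), np.float64(-0.213), np.float64(0.144)), (np.float64(0.516), np.float64(-0.216), np.float64(0.143)), (np.float64(0.511), np.float64(-0.237), np.float64(0.134))]
146 [(np.float64(0.522), np.float64(-0.213), np.float64(0.137)), (np.float64(0.515), np.float64(-0.213), np.float64(0.137)), (np.float64(0.51), np.float64(-0.23), np.float64(0.13))]
148 [(np.float64(0.522), np.float64(-0.215), np.float64(0.129)), (np.float64(0.516), np.float64(-0.216), np.float64(0.129)), (np.flo
[... 2290 characters left out ...]
at64(-0.227), np.float64(0.08)), (np.float64(0.514), np.float64(-0.224), np.float64(0.083)), (np.float64(0.5), np.float64(-0.22), np.float64(0.087))]
163 [(np.float64(0.528), np.float64(-0.226), np.float64(0.07)), (np.float64(0.515), np.float64(-0.227), np.float64(0.071)), (np.float64(0.499), np.float64(-0.217), np.float64(0.078))]
166 [(np.float64(0.523), np.float64(-0.203), np.float64(0.071)), (np.float64(0.511), np.float64(-0.21), np.float64(0.069)), (np.float64(0.5), np.float64(-0.221), np.float64(0.064))]
169 [(np.float64(0.521), np.float64(-0.197), np.float64(0.063)), (np.float64(0.508), np.float64(-0.199), np.float64(0.064)), (np.float64(0.497), np.float64(-0.205), np.float64(0.062))]
```

The side depth shows the fingertips at z≈0.118 while the TCP reads 0.080. The real tips are about 38 mm short of the reported TCP. Laterally they agree. I'll reopen, go 1.4 units lower while watching the force, and grip again.

```bash
python3 -m crank '[[[0,0,0,0],[0,0,0,0],[0,0,0,0],[0,0,0,0],[0,0,0.3,0],[0,0,0.6,0],[0,0,0.8,0],[0,0,0.9,0],[0,0,1.0,0],[0,0,1.0,0]]]' 0.5 20
python3 -m crank '[[[0,0,0.1,0],[0,0,0.2,0],[0,0,0.3,0],[0,0,0.4,0],[0,0,0.4,0]]]'
python3 - <<'E'
from h import *
p,d=arm.grab_frame("side"); W=cloud("side",d)[120:185,290:350].reshape(-1,3)
np.savez("pics/side2.npz",p=p,d=d)
cv2.imwrite("pics/grip2.png",cv2.resize(p[110:200,275:365],(540,540),interpolation=cv2.INTER_CUBIC)[:,:,::-1])
E
```

```text
t: 4.92
eef_pos: [0.5221, -0.2319, 0.0548]
ee_rot: [-3.142, -0.0, 2.948]
force: [-0.3, -0.4, 0.4]
width: 0.0437
gripper_force: 0.0
t: 5.55
eef_pos: [0.5219, -0.2319, 0.0446]
ee_rot: [-3.142, -0.001, 2.948]
force: [0.7, 0.7, -0.4]
width: 0.0436
gripper_force: 0.0
```

View pics/grip2.png

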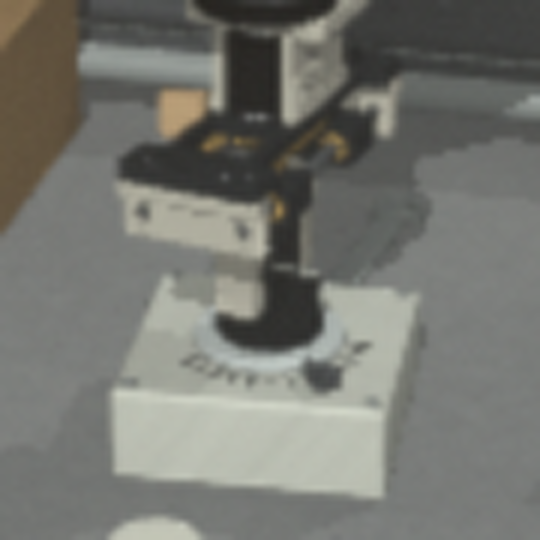

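The picture shows the front finger at (240,285), just in front of the bar and well centred, with its tip low on the bar. I'll close.

```bash
python3 -m crank '[[[0,0,0,0],[0,0,0,0],[0,0,0,0],[0,0,0,0],[0,0,0,0]]]' 1 20
python3 go.py .521 -.2325 .0446 2.948
```

```text
t: 6.22
eef_pos: [0.5217, -0.2348, 0.0451]
ee_rot: [-3.138, -0.0, 2.948]
force: [-0.5, -17.5, -3.5]
width: 0.0139
gripper_force: 19.9
t 6.22 pos [ 0.5217 -0.2348  0.0451] rot [-3.138 -0.     2.948] F [ -0.5 -17.5  -3.5] M [-6.24  0.11 -0.02] w 0.0139 q [-0.08  0.32 -0.4   0.   -0.85 -1.69]
units [0.05 0.08 0.02] turn 0.01
```

```bash
python3 -m crank '[[[0,-0.08,0,0],[0,-0.15,0,0],[0,-0.15,0,0],[0,-0.15,0,0]]]'
python3 go.py .521 -.2325 .0446 2.948
```

```text
t: 6.72
eef_pos: [0.5217, -0.2352, 0.045]
ee_rot: [3.141, 0.0, 2.949]
force: [1.5, 2.6, 2.4]
width: 0.0138
gripper_force: 20.0
t 6.72 pos [ 0.5217 -0.2352  0.045 ] rot [3.141 0.    2.949] F [1.5 2.6 2.4] M [ 1.17 -0.2  -0.11] w 0.0138 q [-0.08  0.32 -0.4  -0.   -0.85 -1.68]
units [0.05 0.1  0.02] turn 0.01
```

```bash
python3 -m crank '[[[0,0,0,0.4],[0,0,0,1.2],[0,0,0,2.2],[0,0,0,3.2],[0,0,0,4.2],[0,0,0,5.2],[0,0,0,6.2],[0,0,0,7],[0,0,0,7.5],[0,0,0,7.6],[0,0,0,7.6],[0,0,0,7.6]]]'
python3 go.py .521 -.2325 .0446 2.286
python3 -m crank '[[[0,0,0,0],[0,0,0,0],[0,0,0,0],[0,0,0,0],[0,0,-0.5,0],[0,0,-1.5,0],[0,0,-2.8,0],[0,0,-4.5,0],[0,0,-5,0],[0,0,-5,0]]]' 0.5
python3 go.py .521 -.08 .17 2.286
```

```text
t: 8.22
eef_pos: [0.5213, -0.236, 0.045]
ee_rot: [-3.141, 0.0, 2.286]
force: [-2.6, -4.6, 4.7]
width: 0.0142
gripper_force: 20.0
t 8.22 pos [ 0.5213 -0.236   0.045 ] rot [-3.141  0.     2.286] F [-2.6 -4.6  4.7] M [-1.46  0.54  0.04] w 0.0142 q [-0.08  0.32 -0.4   0.   -0.85 -2.34]
units [0.11 0.08 0.02] turn -0.01
t: 9.48
eef_pos: [0.522, -0.2356, 0.1712]
ee_rot: [3.14, 0.002, 2.285]
force: [-0.1, -0.6, -0.8]
width: 0.0437
gripper_force: 0.0
t 9.47 pos [ 0.522  -0.2356  0.1712] rot [3.140e+00 2.000e-03 2.285e+00] F [-0.1 -0.6 -0.8] M [-0.09 -0.02  0.01] w 0.0437 q [-0.08  0.2  -0.24 -0.   -1.12 -2.34]
units [4.73 4.05 0.05] turn -0.01
```

```bash
python3 go.py .487 .196 .17 3.1056
```

```text
t 9.47 pos [ 0.522  -0.2356  0.1712] rot [3.140e+00 2.000e-03 2.285e+00] F [-0.1 -0.6 -0.8] M [-0.09 -0.02  0.01] w 0.0437 q [-0.08  0.2  -0.24 -0.   -1.12 -2.34]
units [13.96 10.25  0.04] turn -9.4
```

```bash
python3 -m crank '[[[1,0.7,0,-0.6],[2.6,1.9,0,-1.8],[4.4,3.2,0,-3],[6.2,4.5,0,-4.2],[8,5.9,0,-5.4],[9.8,7.2,0,-6.6],[11.4,8.4,0,-7.8],[12.8,9.4,0,-8.8],[13.6,10,0,-9.3],[14,10.25,0,-9.4],[14,10.25,0,-9.4],[14,10.25,0,-9.4]]]' 1 20
python3 go.py .487 .196 .12 3.1056
python3 - <<'E'
from h import *
P={}
for n in("top","side"):
    p,d=arm.grab_frame(n); np.savez(f"pics/{n}3.npz",p=p,d=d); P[n]=p
a=cv2.resize(P["top"][155:210,378:433],(400,400),interpolation=cv2.INTER_CUBIC)
b=cv2.resize(P["side"][150:265,235:350],(400,400),interpolation=cv2.INTER_CUBIC)
cv2.imwrite("pics/after.png",np.hstack([a,b])[:,:,::-1])
W=cloud("side",np.load("pics/side3.npz")["d"])
E
```

```text
t: 10.98
eef_pos: [0.4856, 0.1959, 0.1695]
ee_rot: [-3.141, -0.001, 3.104]
force: [0.8, -0.1, -0.2]
width: 0.0004
gripper_force: 0.0
t 10.97 pos [0.4856 0.1959 0.1695] rot [-3.141e+00 -1.000e-03  3.104e+00] F [ 0.8 -0.1 -0.2] M [-0.01 -0.06 -0.04] w 0.0004 q [ 0.76  0.12 -0.35 -0.   -1.1  -2.37]
units [-0.06  0.01  1.98] turn -0.01
```

View pics/after.png

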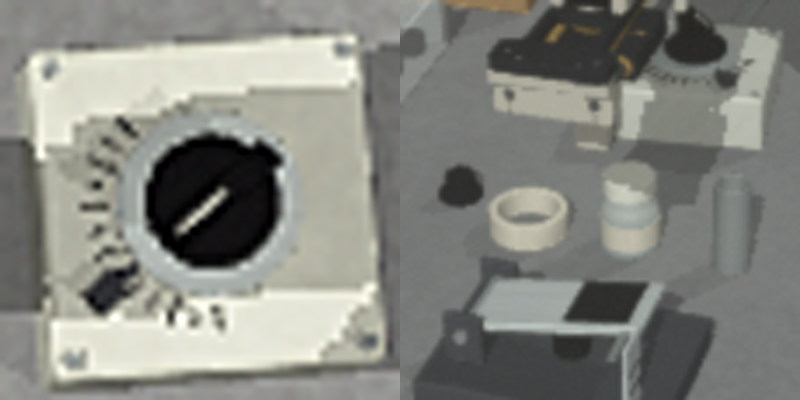

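```bash
cat > m2.py <<'E'
from h import *
p=np.load("pics/top3.npz")["p"].astype(float).sum(2); v,u=np.mgrid[:400,:640]
f=lambda x,o:(x+.5)*55/400-.5+o
g=lambda L,z:np.array([world("top",f(x,378),f(y,155),z)[:2] for x,y in L])
B=g([(28,55),(355,35),(383,358),(50,385)],.055); C=B.mean(0); print("C",C,[np.linalg.norm(B[i]-B[i-1]).round(4) for i in range(4)])
m=np.zeros_like(p); a,b=int(f(165,378)),int(f(240,378))+1; c,d=int(f(180,155)),int(f(245,155))+1
m[c:d,a:b]=1; w=(m*np.clip(p-150,0,400)); ok=w>0
W=np.array([world("top",x,y,.099)[:2] for x,y in zip(u[ok],v[ok])]); w=w[ok]
mu=(W*w[:,None]).sum(0)/w.sum(); S=((W-mu).T*w)@(W-mu)/w.sum(); e=np.linalg.eigh(S)[1][:,1]; e=e if e[0]<0 else -e
print(len(W),"line centre",mu,"dir",np.arctan2(e[1],e[0]),"line dist from C",np.cross(e,C-mu), np.dot(mu-C,e))
m[:]=0; m[int(f(265,155)):int(f(315,155))+1,int(f(80,378)):int(f(140,378))+1]=1; w=m*np.clip(350-p,0,250)
uc,vc=(u*w).sum()/w.sum(),(v*w).sum()/w.sum(); cl=world("top",uc,vc,.064)[:2]
for A in(C,[.5213,-.2355],[.5213,-.2328]): r=cl-A; print("clip",uc,vc,cl,np.linalg.norm(r),"dir",np.arctan2(r[1],r[0]))
E
python3 m2.py 2>/dev/null
python3 - <<'E'
# finger tip height over the pad from the side view
from h import *
z=np.load("pics/side3.npz"); W=cloud("side",z["d"])[150:200,290:300]
for r in range(30,50): print(r+150,W[r,3].round(3),W[r,6].round(3))
E
```

```text
C [ 0.52116246 -0.23233043] [np.float64(0.1485), np.float64(0.1472), np.float64(0.1458), np.float64(0.1489)]
16 line centre [ 0.51337404 -0.22353998] dir 2.2852617991143385 line dist from C -0.00012409292421550547 0.011743773476623181
clip 392.65507792430213 194.20311697208427 [ 0.48365221 -0.18852258] 0.05767275817277561 dir 2.278904709087291
clip 392.65507792430213 194.20311697208427 [ 0.48365221 -0.18852258] 0.06020161248081855 dir 2.246391374185242
clip 392.65507792430213 194.20311697208427 [ 0.48365221 -0.18852258] 0.05811924000488734 dir 2.275447403975278
180 [0.454 0.288 0.291] [0.449 0.279 0.287]
181 [0.455 0.285 0.287] [0.45  0.279 0.285]
182 [0.454 0.287 0.286] [0.449 0.28  0.283]
183 [0.454 0.286 0.283] [0.451 0.276 0.278]
184 [0.454 0.287 0.281] [0.45  0.279 0.277]
185 [0.455 0.284 0.277] [0.475 0.195 0.225]
186 [0.476 0.215 0.233] [0.476 0.189 0.219]
187 [0.477 0.213 0.23 ] [0.474 0.196 0.221]
188 [0.476 0.214 0.228] [0.476 0.191 0.215]
189 [0.477 0.214 0.224] [0.475 0.194 0.214]
190 [0.476 0.214 0.222] [0.475 0.195 0.212]
191 [0.478 0.211 0.217] [ 0.575 -0.145  0.003]
192 [0.478 0.21  0.214] [ 0.574 -0.14   0.002]
193 [0.477 0.212 0.212] [ 0.572 -0.135  0.002]
194 [ 0.58  -0.129  0.   ] [ 0.571 -0.133 -0.   ]
195 [ 0.578 -0.121  0.002] [ 0.569 -0.125  0.   ]
196 [ 0.578 -0.12  -0.002] [ 0.567 -0.118  0.001]
197 [ 0.576 -0.112 -0.001] [0.532 0.003 0.073]
198 [0.186 1.178 0.803] [0.531 0.006 0.071]
199 [0.538 0.014 0.072] [0.53  0.011 0.071]
```

The dial line points along 2.285 rad and the clip lies along 2.279 rad, so the dial is set. The tip sits ≈39 mm above the reported TCP. I'll lower to just above the pad.

```bash
python3 -m crank '[[[-0.06,0,0.6,0],[-0.06,0,1.6,0],[-0.06,0,2.8,0],[-0.06,0,3.8,0],[-0.06,0,4.5,0],[-0.06,0,4.8,0],[-0.06,0,4.8,0]]]' 1 20
python3 -m crank '[[[0,0,0.1,0],[0,0,0.2,0],[0,0,0.3,0],[0,0,0.4,0],[0,0,0.4,0],[0,0,0.4,0]]]'
python3 -m crank '[[[0,0,0.05,0],[0,0,0.1,0],[0,0,0.15,0],[0,0,0.2,0],[0,0,0.2,0],[0,0,0.2,0]]]'
python3 -m crank '[[[0,0,0,0],[0,0,0,0],[0,0,0,0]]]'
```

```text
t: 11.95
eef_pos: [0.487, 0.1962, 0.0493]
ee_rot: [-3.141, -0.001, 3.105]
force: [0.3, 0.1, -0.2]
width: 0.0004
gripper_force: 0.0
t: 12.7
eef_pos: [0.4873, 0.1967, 0.0399]
ee_rot: [3.142, 0.0, 3.105]
force: [0.7, 0.8, -0.2]
width: 0.0002
gripper_force: 0.2
t: 13.45
eef_pos: [0.487, 0.1966, 0.0349]
ee_rot: [-3.141, -0.0, 3.105]
force: [-3.7, 1.0, 5.8]
width: 0.0004
gripper_force: 2.4
t: 13.82
eef_pos: [0.487, 0.1966, 0.0349]
ee_rot: [-3.141, -0.0, 3.105]
force: [-3.8, 0.9, 4.5]
width: 0.0005
gripper_force: 2.4
```

```bash
python3 -m crank '[[[0,0,0.05,0],[0,0,0.1,0],[0,0,0.15,0],[0,0,0.2,0],[0,0,0.25,0],[0,0,0.3,0],[0,0,0.3,0],[0,0,0.3,0],[0,0,0.3,0]]]'
cat > pad.py <<'E'
import sys
from h import *
k=sys.argv[1]; o=[]
s=arm.get_state(); print("F",s["force"].round(2),s["eef_pos"].round(4))
for n,(r,c) in dict(side=((220,280),(235,325)),top=((145,225),(235,315))).items():
    p,d=arm.grab_frame(n); np.savez(f"pics/{n}{k}.npz",p=p,d=d)
    o.append(cv2.resize(p[r[0]:r[1],c[0]:c[1]],(480,480*60//90) if n=="side" else (320,320),interpolation=cv2.INTER_CUBIC)[:,:,::-1])
cv2.imwrite(f"pics/pad{k}.png",np.hstack(o))
# paddle surface: side cloud, white/black region over the paddle, along base axes
c,sn=np.cos(-.034),np.sin(-.034); Rb=np.array([[c,sn],[-sn,c]]); pad=np.array([.487,.1975])
for kk in("3",k):
  for n in("side","top"):
    W=cloud(n,np.load(f"pics/{n}{kk}.npz")["d"]).reshape(-1,3); L=(W[:,:2]-pad)@Rb.T
    m=(abs(L[:,1])<.027)&(L[:,0]>-.03)&(L[:,0]<.085)&(W[:,2]>.045)&(W[:,2]<.095)
    if m.sum()<20: print(kk,n,"few"); continue
    x,z=L[m,0],W[m,2]
    for _ in range(4):
        q=np.polyfit(x,z,1); g=abs(z-np.polyval(q,x))<.006; x,z=x[g],z[g]
    print(kk,n,len(x),"slope",q[0].round(3),"z at pad",q[1].round(4))
E
python3 pad.py a
```

```text
t: 14.95
eef_pos: [0.4866, 0.1965, 0.0274]
ee_rot: [-3.141, -0.001, 3.105]
force: [-5.2, 0.4, 7.2]
width: 0.0005
gripper_force: 3.5
F [-5.23  0.39  7.21] [0.4866 0.1965 0.0274]
3 side 508 slope -0.196 z at pad 0.0774
3 top 79 slope -0.174 z at pad 0.078
a side 356 slope -0.08 z at pad 0.0662
a top 22 slope -0.025 z at pad 0.0631
```

View pics/pada.png

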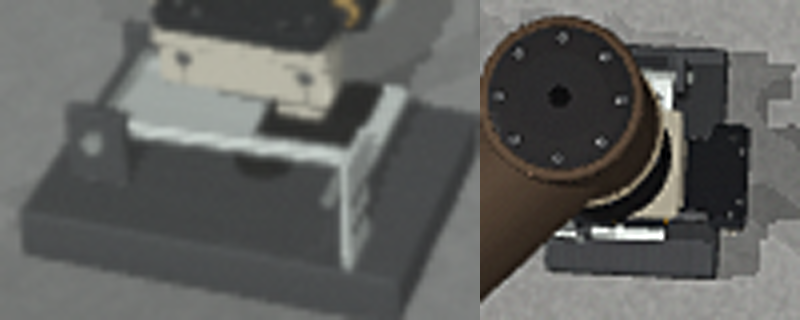

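The picture shows the paddle still sloping a little, with the fingers on the pad at (305,105). The slope, height and force all say about 5 mm remains.

```bash
python3 -m crank '[[[0,0,0.05,0],[0,0,0.1,0],[0,0,0.15,0],[0,0,0.2,0],[0,0,0.2,0],[0,0,0.2,0],[0,0,0.2,0]]]'
sed -i 's/"3",k/"3","a",k/' pad.py; python3 pad.py b
python3 - <<'E'
from h import *
# predicted pixel positions: gauge marks' mid height 55 mm, and pointer; level pad edge line for overlay
hinge=np.array([.487,.1975])+.1*np.array([np.cos(-.034),np.sin(-.034)])
c,s=np.cos(-.034),np.sin(-.034); T=lambda x,y,z:[hinge[0]+c*x-s*y,hinge[1]+s*x+c*y,z]
o=[]
for k in"ab":
    p=np.load(f"pics/side{k}.npz")["p"][225:275,265:325,::-1]
    o.append(cv2.resize(p,None,fx=6.6,fy=6.6,interpolation=cv2.INTER_CUBIC))
cv2.imwrite("pics/gauge.png",np.hstack(o))
for z in(.045,.055,.065,.088): print(z,[(pix("side",T(x,.053,z))-[265,225])*6.6 for x in(-.135,-.12)])
E
```

```text
t: 15.92
eef_pos: [0.4863, 0.1965, 0.0225]
ee_rot: [-3.141, -0.001, 3.105]
force: [-7.4, 1.4, 8.6]
width: 0.0005
gripper_force: 4.7
F [-7.43  1.44  8.65] [0.4863 0.1965 0.0225]
3 side 508 slope -0.196 z at pad 0.0774
3 top 79 slope -0.174 z at pad 0.078
a side 356 slope -0.08 z at pad 0.0662
a top 22 slope -0.025 z at pad 0.0631
b side 330 slope -0.031 z at pad 0.0617
b top 19 slope 0.008 z at pad 0.0594
0.045 [array([227.50401498, 235.88865049]), array([189.23807972, 229.17155466])]
0.055 [array([227.02209074, 214.6237253 ]), array([188.5915176, 207.9377971])]
0.065 [array([226.53595494, 193.17296461]), array([187.93932122, 186.51900497])]
0.088 [array([225.40155634, 143.11758395]), array([186.41748291, 136.54028756])]
```

View pics/gauge.png

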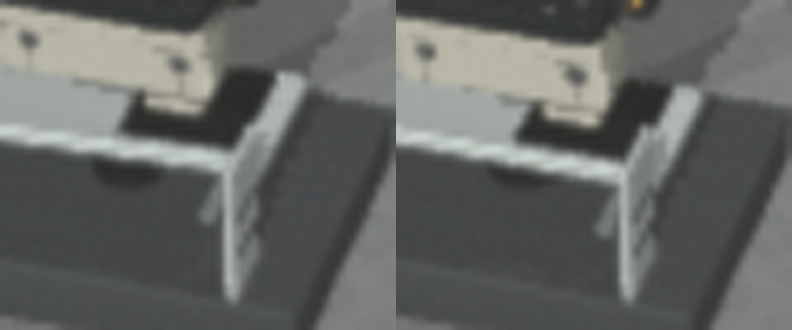

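The picture shows the paddle practically level, with the pointer tip (605,228) abreast of the middle of the two marks (650,205) and (645,240). I'll check the angle once more before handing in.

Run:
```python
from h import *
c,s=np.cos(-.034),np.sin(-.034); Rb=np.array([[c,s],[-s,c]]); hin=np.array([.487,.1975])+.1*np.array([c,s])
for n in "3","a","b":
    d=np.load(f"pics/side{n}.npz"); W=cloud("side",d["d"]).reshape(-1,3); col=d["p"].reshape(-1,3).astype(int).sum(1)
    L=(W[:,:2]-hin)@Rb.T
    m=(L[:,1]>.0)&(L[:,1]<.026)&(W[:,2]>.045)&(W[:,2]<.095)
    a=m&(L[:,0]>-.07)&(L[:,0]<-.025)&(col>300); b=m&(L[:,0]>-.132)&(L[:,0]<-.126)
    za,zb=np.median(W[a,2]),np.median(W[b,2]) if b.sum() else np.nan
    print(n,a.sum(),b.sum(),"near",za.round(4),L[a,0].mean().round(4),"far",np.round(zb,4),"slope",((zb-za)/(-L[b,0].mean()+L[a,0].mean())).round(3) if b.sum() else None)
    # pointer: thin feature beyond the +y edge
    q=(L[:,1]>.034)&(L[:,1]<.049)&(L[:,0]>-.14)&(L[:,0]<-.10)&(W[:,2]>.04)&(W[:,2]<.085)
    print("   pointer",q.sum(),np.median(W[q,2]).round(4) if q.sum() else None)
print(arm.get_state()["t"],arm.get_state()["force"].round(1))
```

```text
3 98 17 near 0.0672 -0.0478 far 0.0812 slope 0.174
   pointer 11 0.0767
a 100 13 near 0.0619 -0.0476 far 0.0684 slope 0.079
   pointer 5 0.0635
b 109 5 near 0.0597 -0.0475 far 0.0631 slope 0.043
   pointer 4 0.0572
16.025 [-6.2  1.7 10.1]
```

The estimates average θ≈0.15, so I'll press 1 mm more and hold.

```bash
python3 -m crank '[[[0,0,0.02,0],[0,0,0.04,0],[0,0,0.04,0],[0,0,0.04,0],[0,0,0.04,0],[0,0,0.04,0]]]'
python3 - <<'E'
from station import arm
s=arm.get_state(); print(s["force"],s["eef_pos"],s["width"]); print(arm.job_done())
E
```

```text
t: 16.77
eef_pos: [0.4863, 0.1966, 0.0215]
ee_rot: [-3.141, -0.001, 3.105]
force: [-7.9, 1.5, 9.8]
width: 0.0001
gripper_force: 5.0
[-7.90658832  1.52452149  9.79438979] [0.48629353 0.19655397 0.02151876] 0.00013977594430960091
the job is handed in; nothing more can be done
None
```

The job is handed in at about 17 s: the dial is set to the clip within about 0.01 rad by the top camera, and the shut fingers are still holding the paddle at an estimated 0.16 rad, about mid travel; the verdict was not shown to me.

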